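# Jam a wedge under the sagging tube roller

### The job

The blood tube roller sags at the front. Take the thick orange wedge, not the thin grey one, and push it thin end first, flat on the table and square to the front edge, under the middle of that edge (yellow mark) until it jams tight and the roller stands level. Leave the wedge there and do not disturb the grey wedge.

Things in the scene. Friction and masses are not known exactly. Their poses are not given: they have to be found in the camera images.
- wedge: thick orange wedge, loose, lying flat, 120 long x 36 wide, 70 g. Origin: centre of its underside; +x along its length to the thin tip (60 mm from the origin), z up. Top slopes straight from 3 mm high at the tip to 24 mm at x = -35 mm; from there to x = -60 mm a flat heel 24 mm high: grip it there across its width (y)
- thin_wedge: thin grey wedge of the same outline, loose, only 8 mm high at the heel: too thin to help, leave it. Origin and axes as for the orange wedge
- front_edge (a point): fixed point on the table straight below the middle of the white roller's front edge (yellow patch). x: horizontal, square to the edge, in under the roller (the way to push); y along the edge. Lip underside 10 mm up when sagging, 18 mm level; stub feet from 70 mm either side; clear below for 135 mm behind. Roller 190 mm wide, front 60 mm tall, tubes on top to 85 mm
- roller (a joint): roller's tilt on its rear hinge: 0 sagging, 0.0497 rad level, where a stop ends the rise. Its weight (up to 3 N) presses the edge down. The orange wedge meets the edge with its tip 32 to 40 mm past it (a brief bump), lifts it against up to 10 N, and at level jams with its tip 68 to 76 mm past the edge: the push force then climbs steeply; push to about 20 N. Let go, it stays
Things that resemble listed ones, but are neither listed nor needed, are in the scene too. What is meant by the wedge is not blue, pink or red, and is the larger of those in its own colour.

How it is judged (in metres and radians):
At the end, for the whole second after the job is handed in: Orange wedge flat, still, thin end first under the front edge: within 30 mm of its middle and 11 degrees of square, tip 45 to 90 mm past the edge, jammed against it with over 4 N; roller within 0.014 rad (2 mm at the edge) of level; grey wedge within 20 mm of its start (value of joint roller above 0.036 rad and contact force between wedge and roller above 4 N and x of wedge in the frame of front_edge between -0.015 and 0.03 m and y of wedge in the frame of front_edge between -0.03 and 0.03 m and angle between the x axis of wedge and the x axis of front_edge, either way round below 0.2 rad and angle between wedge's own z axis and vertical below 0.08 rad and linear speed of wedge below 0.01 m/s); the robot touches nothing.
It fails at once if the thin grey wedge is moved more than 20 mm (distance of thin_wedge from where it was at the start of the episode above 0.02 m).
It also fails if it takes over 40 s, if anything falls off the work surface, if the arm or the gripper's body presses on something with over 40 N, if the wrist force passes 120 N, or if a joint passes its speed limit or range.

### The arm

A 6-joint arm with a two-finger parallel gripper is mounted at the origin on the work surface; the furniture and walls round the work are solid. World frame = base frame: x ahead of the robot, y to its left, z up, the work surface at z = 0. Lengths are in m, angles in degrees, forces in N, time in s.
With the tool pointing down it reaches from about 0.325 to 0.75 m from the base axis. Payload 7.6 kg.
Tool frame: the origin (TCP) lies at the very end of the fingers, on their centre line; the grasp point (between the pads) lies 19 mm behind it; z points along the fingers, y is the line along which they close (so a half turn about z gives the same grasp; the last joint's range is limited). The gripper opens to 85 mm and grips with 20 to 120 N. Pads are 22 mm wide; open, the fingers measure 114 mm over their backs; the gripper's body (76 mm by 85 mm) begins 54 mm behind the grasp point. The pads swing forward as they close: fully open they stand 13 mm farther back than shut.
Start: joints at [-67.97, 2.991, 80.254, -0, 96.75, -4.028], TCP at [0.231, -0.472, 0.231] pointing down, gripper open.
Joint ranges: [-166.34, 166.34], [-52.06, 124.39], [6.96, 135.62], [-60.46, 240.46], [14.63, 156.25], [-167.68, 167.68]. Speed limits (degrees/s): [147.25, 147.25, 172.46, 180, 180, 180].

### API

Orientations are given as [roll, pitch, yaw] about the fixed x, y, z axes, in that order (R = Rz(yaw) Ry(pitch) Rx(roll)).
In Python, from plant import arm, vision gives the robot as it stands.
- The arm moves only by the tool apply_moves, never from a script. Its argument "deltas" is text: rows parted by semicolons, each of 7 numbers parted by spaces: the shift along the tool's x, y, z in mm, then the turn, a rotation vector about the tool's x, y, z in degrees, then the finger opening in mm, from 0 to 85.4. A call has exactly 5 rows; each row shifts and turns the commanded pose from where the row before left it, along the tool's axes as they then stand; what a row does not reach is not made up. A row lasts 1/12 s, in which the tool goes at most 41.7 mm and 7.16 degrees, less where a joint would pass 70% of its speed; a pose out of reach is approached as far as the arm can. A call with a gripper value outside its range is refused whole. The fingers move at their own pace and stop on an object; the grip force is fixed at half the most. Time passes only in rows, so rows that do not move let the fingers close, or fill a call up. It gives the time, the measured TCP pose, the force, the opening and the grip force at its end, in the units of the state.
- arm.read_state(): the state, without advancing time (a new reading comes with each control period).
- vision.get_image(name): name is "side" or "top" or "wrist"; returns a dict with "image" (384x512x3 uint8, red, green, blue), "vfov" (degrees; the focal length in pixels is half the picture's height over the tangent of half this angle, whatever the lens; pixels are square), "cx", "cy" (the principal point, pixels), "R" (3x3) and "t" (3): a world point X has camera coordinates R X + t. Camera axes: x right, y down, z forward; pixel columns grow to the right and rows downward; lengths in m; the calibration is good to about 2 mm. A picture is of the moment at which its call begins. There is no depth.
- arm.job_done(): hands the job in; it is judged then, once.
The state is a dict: "time": time; "joint_pos": joint angles; "qvel": joint speeds; "tau": joint torques, N m; "tool_pos": TCP position; "ee_rot": TCP orientation; "contact_force": force on the tool from outside, world axes, zero at the start; "moment": the same for the moment, N m; "finger_gap": opening from 0.0 (shut) to 1.0 (fully open); "grip_force": force on a finger pad.
Only numpy, scipy, OpenCV 4.12 (cv2) and the standard library are available. Lean on these libraries where they do the work, as an engineer would, in place of code of your own. Each camera call takes 0.05 s, during which the arm holds its last target. There are 200 camera calls.

## Working session

There is one attempt and no reset: what is moved stays moved. The work goes in short steps, Python scripts to look and compute and a tool call to move; the robot and the scene stay as the last step left them, time stands still between calls to the robot, and variables do not carry over. Pictures are saved under pics/ and viewed, at most 10 in all, crops included, and the job is handed in when it is done.

Besides the shell and the picture viewer there is one more tool, called after "Call:" in YAML: its name, and indented under it one key for each argument. apply_moves: Moves the arm, as the interface text tells. Its arguments: {"type":"object","properties":{"deltas":{"type":"string"}},"required":["deltas"]}

```bash
mkdir -p pics; cat > h.py <<'E'
import numpy as np, cv2
from plant import arm, vision
def ray(c,u,v,z):
    f=c["image"].shape[0]/2/np.tan(np.radians(c["vfov"])/2)
    R=np.array(c["R"]);t=np.array(c["t"])
    d=R.T@np.array([(u-c["cx"])/f,(v-c["cy"])/f,1]);o=-R.T@t
    return (o+d*(z-o[2])/d[2])
def proj(c,X):
    f=c["image"].shape[0]/2/np.tan(np.radians(c["vfov"])/2)
    p=np.array(c["R"])@np.array(X)+np.array(c["t"])
    return p[0]/p[2]*f+c["cx"],p[1]/p[2]*f+c["cy"]
def save(c,n,box=None,s=1):
    im=c["image"][...,::-1]
    if box: im=im[box[1]:box[3],box[0]:box[2]]
    cv2.imwrite("pics/"+n,cv2.resize(im,None,fx=s,fy=s,interpolation=cv2.INTER_CUBIC))
E
python3 - <<'E'
from h import *
a=vision.get_image("top");save(a,"top0.png",None,1.5)
b=vision.get_image("side");save(b,"side0.png",None,1.5)
for c in(a,b):print(-np.array(c["R"]).T@np.array(c["t"]),c["vfov"],c["cx"],c["cy"])
import pickle;pickle.dump((a,b),open("p0.pkl","wb"))
s=arm.read_state();print(s)
E
```

```text
[0.52424043 0.02778127 1.14779868] 44.39540947648424 254.16939891453887 191.04012447906868
[ 0.35868158 -0.71294549  0.58170032] 54.16165821337738 251.88349500297215 194.4675992566536
{'time': 0.1, 'joint_pos': array([-6.79699965e+01,  3.02258678e+00,  8.03089101e+01, -1.69636823e-03,
        9.67513015e+01, -4.02978499e+00]), 'qvel': array([-0.02880375, -0.03456787, -0.11630006, -0.01820746, -0.02644289,
       -0.00540309]), 'tau': array([ 6.23129945e-04, -3.82581532e+01, -3.60985708e+01, -1.38490377e-04,
        4.79315640e-03,  8.60205603e-06]), 'tool_pos': array([ 0.23052647, -0.47136003,  0.23055096]), 'ee_rot': array([-1.79917288e+02, -4.13793132e-03,  2.60595873e+01]), 'contact_force': array([-0.16967542, -0.02911993, -0.0568907 ]), 'moment': array([-0.05519308, -0.00879637, -0.05078923]), 'grip_force': 0.0, 'finger_gap': 1.0004687436038067}
```

View pics/top0.png

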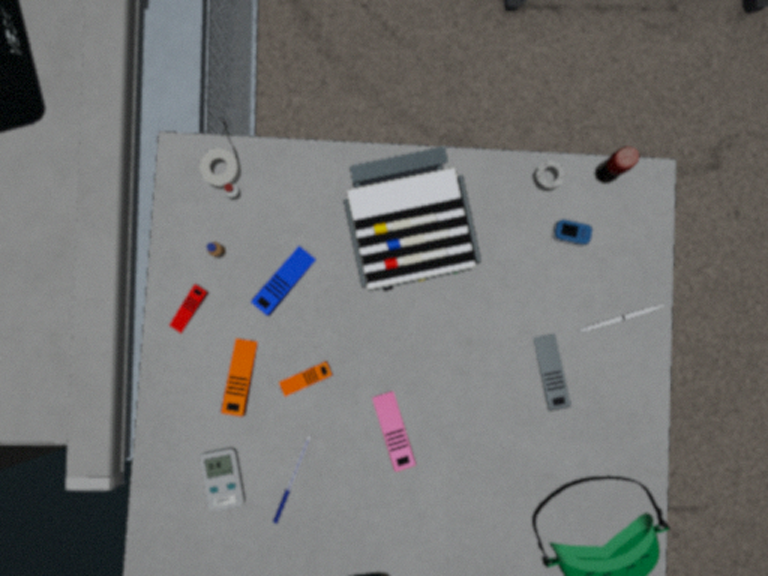

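View pics/side0.png

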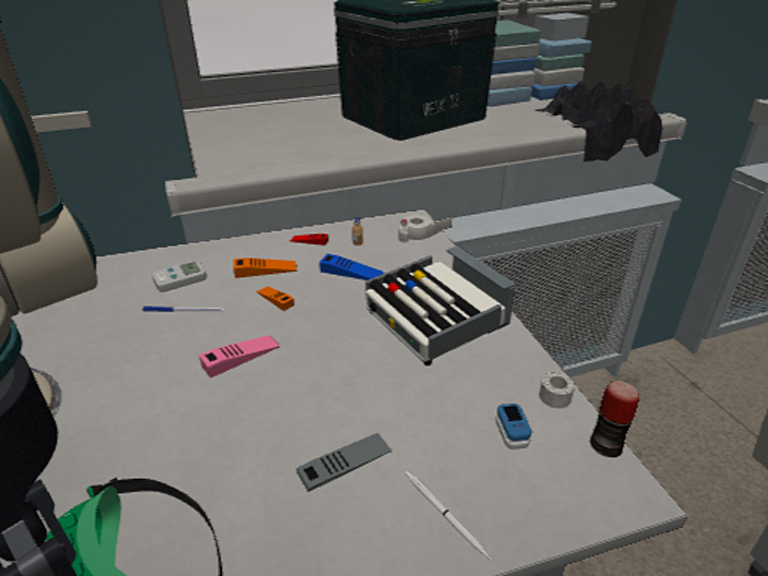

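Top picture (×1.5 pixels): the candidates are the large orange wedge (239,377), small orange (306,378), blue (284,280), pink (394,432), red (189,308) and grey (551,372). I choose the large orange one at (239,377). The roller front runs about (367,290)–(475,268), facing the robot. The yellow patch in the side picture is at about (391,322).

```bash
cat > m.py <<'E'
from h import *
import pickle
from scipy.optimize import minimize
def omask(c,box):
    hsv=cv2.cvtColor(c["image"],cv2.COLOR_RGB2HSV)
    m=((hsv[...,0]>5)&(hsv[...,0]<20)&(hsv[...,1]>150)&(hsv[...,2]>60)).astype(np.uint8)
    k=np.zeros_like(m);k[box[1]:box[3],box[0]:box[2]]=1;m*=k
    cs,_=cv2.findContours(m,cv2.RETR_EXTERNAL,cv2.CHAIN_APPROX_NONE)
    q=max(cs,key=cv2.contourArea);o=np.zeros_like(m);cv2.fillPoly(o,[cv2.convexHull(q)],1);return o
V=np.array([[x,y,z] for y in(-.018,.018) for x,z in((.06,0),(.06,.003),(-.035,.024),(-.06,.024),(-.06,0))])
def fit(obs,p0):
    ms=[(c,cv2.resize(omask(c,b),None,fx=4,fy=4)) for c,b in obs]
    def pix(c,p):
        a=p[2];R=np.array([[np.cos(a),-np.sin(a),0],[np.sin(a),np.cos(a),0],[0,0,1]])
        return np.array([proj(c,R@v+[p[0],p[1],0]) for v in V])
    def cost(p):
        e=0
        for c,m in ms:
            k=np.zeros_like(m);h=cv2.convexHull(((pix(c,p)+.5)*4*16).astype(np.int32))
            cv2.fillConvexPoly(k,h,1,shift=4);e+=1-(k&m).sum()/(k|m).sum()
        return e
    s=np.array([.01,.01,.1]);r=minimize(cost,p0,method="Nelder-Mead",options=dict(initial_simplex=[p0]+[np.array(p0)+s*d for d in np.eye(3)],xatol=1e-5,fatol=1e-5))
    return r.x,r.fun
E
python3 - <<'E'
from m import *
a,b=pickle.load(open("p0.pkl","rb"))
t=ray(a,240/1.5,342/1.5,0);h=ray(a,234/1.5,412/1.5,.02);print(t,h)
p0=[*(t+h)[:2]/2,np.arctan2(*(t-h)[1::-1])]
print(fit([(a,(140,220,175,285))],p0));print(fit([(b,(150,165,202,190))],p0))
print(fit([(a,(140,220,175,285)),(b,(150,165,202,190))],p0))
for u,v in((367,290),(475,268)):print(ray(a,u/1.5,v/1.5,.06),ray(a,u/1.5,v/1.5,.0))
print("yel",ray(b,391/1.5,322/1.5,.03))
im=np.hstack([cv2.resize(a["image"][170:290,130:250],None,fx=3,fy=3),cv2.resize(b["image"][170:250,230:350],(540,360),interpolation=cv2.INTER_CUBIC)])
im=cv2.resize(im,(800,320));cv2.imwrite("pics/crop.png",im[...,::-1])
im=cv2.resize(a["image"][165:200,230:330],(800,280),interpolation=cv2.INTER_CUBIC)
im2=cv2.resize(b["image"][180:250,230:350],(525,306),interpolation=cv2.INTER_CUBIC)
o=np.zeros((590,800,3),np.uint8);o[:280]=im;o[280:586,:525]=im2;o[300:560,530:790]=cv2.resize(a["image"][220:285,135:200],(260,260))
cv2.imwrite("pics/crop.png",o[...,::-1])
E
```

```text
[0.51592289 0.25777956 0.        ] [0.40561823 0.26094646 0.02      ]
(array([ 0.46207158,  0.25693447, -0.14342233]), np.float64(0.07153414129470881))
(array([ 0.46065007,  0.25679259, -0.11858375]), np.float64(0.06591809775429325))
(array([ 0.46151074,  0.25673276, -0.13987227]), np.float64(0.14245997429549928))
[0.59770977 0.05122473 0.06      ] [0.60176214 0.05251781 0.        ]
[ 0.6329227  -0.11569193  0.06      ] [ 0.63891732 -0.12360552  0.        ]
yel [ 0.61737043 -0.02869312  0.03      ]
```

View pics/crop.png

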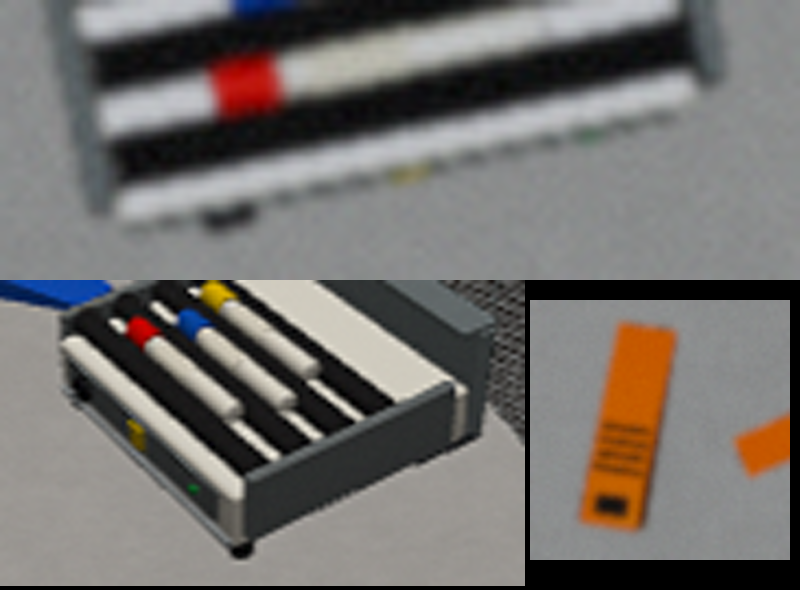

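```bash
cat >> h.py <<'E'
def tri(obs):
    A=[];b=[]
    for c,u,v in obs:
        R=np.array(c["R"]);t=np.array(c["t"]);o=-R.T@t;d=ray(c,u,v,0)-o;d/=np.linalg.norm(d)
        P=np.eye(3)-np.outer(d,d);A.append(P);b.append(P@o)
    A=np.vstack(A);b=np.hstack(b);x,r,*_=np.linalg.lstsq(A,b,rcond=None);return x,r
def delta(target,yaw):
    s=arm.read_state();y=np.radians(s["ee_rot"][2]);d=np.array(target)-s["tool_pos"]
    print("tool mm",np.round(1e3*np.array([np.cos(y)*d[0]+np.sin(y)*d[1],np.sin(y)*d[0]-np.cos(y)*d[1],-d[2]]),1),"turn z",round(s["ee_rot"][2]-yaw,2),"t",s["time"],s["ee_rot"])
E
python3 - <<'E'
from m import *
a,b=pickle.load(open("p0.pkl","rb"))
T=lambda x,y:(a,230+x/8,165+y/8); S=lambda x,y:(b,230+x/4.375,180+(y-280)/4.375)
def r(q,z):return ray(*q,z)
print("patch",tri([T(408,176),S(136,434)]))
print("green",tri([T(589,134),S(194,488)]))
print("white corners",tri([T(115,222),S(65,348)]),tri([T(695,98),S(240,497)]))
l,m=r(S(65,402),.01),r(S(237,546),.01);print("lip",l,m,np.degrees(np.arctan2(*(l-m)[1::-1]))-90)
l,m=r(T(120,225),.06),r(T(695,100),.06);print("top",l,m,np.degrees(np.arctan2(*(l-m)[1::-1]))-90)
for (u,v),(w,x) in (((350,180),(460,170)),((350,215),(460,203)),((352,183),(446,160)),((352,160),(444,148))):pass
E
```

```text
patch (array([ 0.61567997, -0.03458481,  0.03292212]), array([5.32218437e-07]))
green (array([ 0.62840751, -0.08840777,  0.03194056]), array([1.42996465e-07]))
white corners (array([0.60226852, 0.05191369, 0.03852537]), array([6.42051245e-06])) (array([ 0.63941351, -0.11869217,  0.04565155]), array([6.4246343e-06]))
lip [0.59866862 0.03768739 0.01      ] [ 0.64221243 -0.1160995   0.01      ] 15.809143305200678
top [0.59819859 0.05045619 0.06      ] [ 0.63564782 -0.11618415  0.06      ] 12.665704697466822
```

Call:
apply_moves:
  deltas: "15 -30 0 0 0 6.7 85;15 -30 0 0 0 6.7 85;15 -30 0 0 0 6.7 85;15 -30 0 0 0 6.7 85;15 -30 0 0 0 6.7 85"

```text
time: 0.52
tool_pos: [0.2698, -0.3101, 0.231]
ee_rot: [-180.0, 0.0, -7.7]
contact_force: [0.4, -0.5, 0.8]
finger_gap: 0.999
grip_force: 0.0
```

Call:
apply_moves:
  deltas: "14 -35 0 0 0 0 85;14 -35 0 0 0 0 85;14 -35 0 0 0 0 85;14 -35 0 0 0 0 85;14 -35 0 0 0 0 85"

```text
time: 0.93
tool_pos: [0.3621, -0.1452, 0.2312]
ee_rot: [180.0, -0.0, -7.3]
contact_force: [0.8, -1.0, 0.1]
finger_gap: 0.994
grip_force: 0.0
```

Call:
apply_moves:
  deltas: "0 -38 5 0 0 0 85;0 -38 5 0 0 0 85;0 -38 10 0 0 0 85;0 -38 10 0 0 0 85;0 -38 10 0 0 0 85"

```text
time: 1.35
tool_pos: [0.3855, 0.0433, 0.1908]
ee_rot: [180.0, -0.0, -7.3]
contact_force: [1.0, -0.7, -0.6]
finger_gap: 0.993
grip_force: 0.0
```

Call:
apply_moves:
  deltas: "0 -38 10 0 0 0 85;0 -38 10 0 0 0 85;0 -38 10 0 0 0 85;0 -38 10 0 0 0 85;0 -38 10 0 0 0 85"

```text
time: 1.77
tool_pos: [0.4096, 0.2319, 0.1405]
ee_rot: [180.0, 0.0, -7.3]
contact_force: [0.7, -0.0, 0.4]
finger_gap: 0.998
grip_force: 0.0
```

```bash
python3 - <<'E'
from m import *
w=vision.get_image("wrist");save(w,"w1.png",None,1.2)
delta([.414,.2634,.003],-8)
print([proj(w,[.4615+x*.99+y*.139,.2567-x*.139+y*.99,z]) for x,y,z in((.06,.018,.003),(.06,-.018,.003),(-.06,.018,.024),(-.06,-.018,.024))])
E
```

```text
tool mm [  2.  -27.5 134.7] turn z 0.91 t 1.8167 [-179.95830245    0.24128485   -7.08916383]
[(np.float64(203.63343385718548), np.float64(64.31619155667751)), (np.float64(243.32911782001852), np.float64(64.83268546017777)), (np.float64(205.09718588254333), np.float64(197.26696073467207)), (np.float64(242.61244303064768), np.float64(197.68674923833547))]
```

View pics/w1.png

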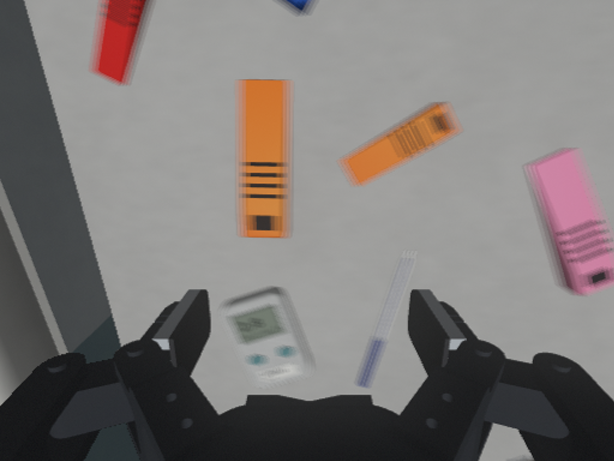

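The large orange wedge shows at (239–291, 79–237), matching the projected model, and the meter lies clear behind the heel. I'll descend.

Call:
apply_moves:
  deltas: "1 -14 25 0 0 0.9 85;1 -13.5 25 0 0 0 85;0 0 25 0 0 0 85;0 0 20 0 0 0 85;0 0 0 0 0 0 85"

```text
time: 2.23
tool_pos: [0.4128, 0.2555, 0.0414]
ee_rot: [179.7, 0.4, -8.2]
contact_force: [-0.6, -1.1, -0.5]
finger_gap: 0.991
grip_force: 0.0
```

```bash
python3 - <<'E'
from m import *
delta([.414,.2634,.002],-8)
E
```

```text
tool mm [ 0.1 -8.  39.4] turn z -0.17 t 2.2333 [179.69175548   0.4207755   -8.16964684]
```

Call:
apply_moves:
  deltas: "0 -8 0 0 0 0 85;0 0 14 0 0 0 85;0 0 13 0 0 0 85;0 0 12 0 0 0 85;0 0 0 0 0 0 85"

```text
time: 2.65
tool_pos: [0.4167, 0.2649, 0.007]
ee_rot: [180.0, 0.0, -8.2]
contact_force: [0.2, -0.2, -0.8]
finger_gap: 0.996
grip_force: 0.0
```

Call:
apply_moves:
  deltas: "0 0 0 0 0 0 20;0 0 0 0 0 0 20;0 0 0 0 0 0 20;0 0 0 0 0 0 20;0 0 0 0 0 0 20"

```text
time: 3.07
tool_pos: [0.4178, 0.2653, 0.0088]
ee_rot: [-179.9, -0.1, -8.2]
contact_force: [0.6, 0.3, 8.1]
finger_gap: 0.403
grip_force: 60.9
```

Call:
apply_moves:
  deltas: "0 0 0 0 0 0 20;0 0 0 0 0 0 20;0 0 0 0 0 0 20;0 0 0 0 0 0 20;0 0 0 0 0 0 20"

```text
time: 3.48
tool_pos: [0.4178, 0.2653, 0.0088]
ee_rot: [-179.9, -0.1, -8.2]
contact_force: [-0.5, -0.9, 6.0]
finger_gap: 0.404
grip_force: 60.4
```

Call:
apply_moves:
  deltas: "0 0 -15 0 0 0 20;0 0 -20 0 0 0 20;0 0 -20 0 0 0 20;0 0 0 0 0 0 20;0 0 0 0 0 0 20"

```text
time: 3.9
tool_pos: [0.4174, 0.2651, 0.0632]
ee_rot: [-179.9, -0.1, -8.2]
contact_force: [-0.2, 0.8, -0.3]
finger_gap: 0.406
grip_force: 59.7
```

```bash
python3 - <<'E'
from m import *
w=vision.get_image("wrist");save(w,"w2.png",None,1.2)
delta([.491,-.063,.056],13)
y=np.radians(arm.read_state()["ee_rot"][2]);p=arm.read_state()["tool_pos"]
X=lambda x,l,z:proj(w,[p[0]+x*np.cos(y)-l*np.sin(y),p[1]+x*np.sin(y)+l*np.cos(y),p[2]+z])
print([np.round(np.array(X(.108,l,-.002))*1.2) for l in(.018,-.018)],[np.round(np.array(X(.013,l,.019))*1.2) for l in(.018,-.018)])
print(arm.read_state()["contact_force"])
E
```

```text
tool mm [120.3 313.7   5.8] turn z -21.2 t 3.95 [ 1.79990736e+02  5.96265419e-03 -8.20086998e+00]
[array([263.,  34.]), array([357.,  33.])] [array([265., 284.]), array([354., 284.])]
[-0.19558184  0.43028188 -1.70359873]
```

View pics/w2.png

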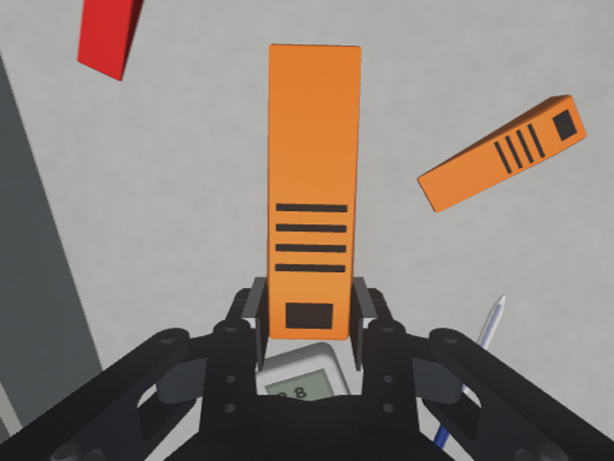

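The wedge is held centrally and straight (tip edge 269–361 at row 45, heel at row 339), and nothing else has been caught.

Call:
apply_moves:
  deltas: "8 36 0 0 0 -4.4 20;8 36 0 0 0 -4.4 20;8 36 0 0 0 -4.4 20;8 36 0 0 0 -4.4 20;8 36 0 0 0 -4.6 20"

```text
time: 4.37
tool_pos: [0.4573, 0.0845, 0.0607]
ee_rot: [-180.0, 0.2, 14.2]
contact_force: [0.7, 0.2, -0.8]
finger_gap: 0.404
grip_force: 59.9
```

```bash
python3 - <<'E'
from m import *
delta([.487,-.064,.066],14)
E
```

```text
tool mm [ -7.8 151.3  -5.3] turn z 0.25 t 4.3667 [-1.79980046e+02  1.59350259e-01  1.42483814e+01]
```

Call:
apply_moves:
  deltas: "-2 37 0 0 0 0 20;-2 37 0 0 0 0 20;-2 37 0 0 0 0 20;-2 37 0 0 0 0 20;0 0 0 0 0 0 20"

```text
time: 4.78
tool_pos: [0.4863, -0.0645, 0.0609]
ee_rot: [179.9, 0.1, 13.7]
contact_force: [-0.1, -0.5, -0.2]
finger_gap: 0.4
grip_force: 60.0
```

Call:
apply_moves:
  deltas: "0 0 0 0 0 0 20;0 0 0 0 0 0 20;0 0 0 0 0 0 20;0 0 0 0 0 0 20;0 0 0 0 0 0 20"

```text
time: 5.2
tool_pos: [0.4864, -0.0583, 0.0621]
ee_rot: [-180.0, 0.0, 14.1]
contact_force: [-0.7, 0.2, 0.5]
finger_gap: 0.405
grip_force: 60.0
```

```bash
python3 - <<'E'
from m import *
w=vision.get_image("wrist");a=vision.get_image("top")
delta([.487,-.064,.066],14)
o=np.zeros((600,800,3),np.uint8)
o[:384,:512]=w["image"]
o[384:600,:600]=cv2.resize(a["image"][160:232,190:390],(600,216),interpolation=cv2.INTER_CUBIC)
cv2.imwrite("pics/w3.png",o[...,::-1])
f=np.array([.616,-.034,0]);y=np.radians(13);R=np.array([[np.cos(y),-np.sin(y),0],[np.sin(y),np.cos(y),0],[0,0,1]])
for n,v in dict(patch=(0,0,.033),lipL=(0,.08,.01),lipR=(0,-.08,.01),wL=(0,.08,.05),wR=(0,-.08,.05)).items():print(n,np.round(proj(w,f+R@v)))
s=arm.read_state();p=s["tool_pos"];print(p,s["ee_rot"])
E
```

```text
tool mm [-0.9  5.4 -3.7] turn z 0.08 t 5.3 [ 1.79996048e+02 -2.72268321e-03  1.40755459e+01]
patch [273. -12.]
lipL [137.   0.]
lipR [405.   6.]
wL [101. -30.]
wR [448. -23.]
[ 0.48651778 -0.05856021  0.06229723] [ 1.79996048e+02 -2.72268321e-03  1.40755459e+01]
```

View pics/w3.png

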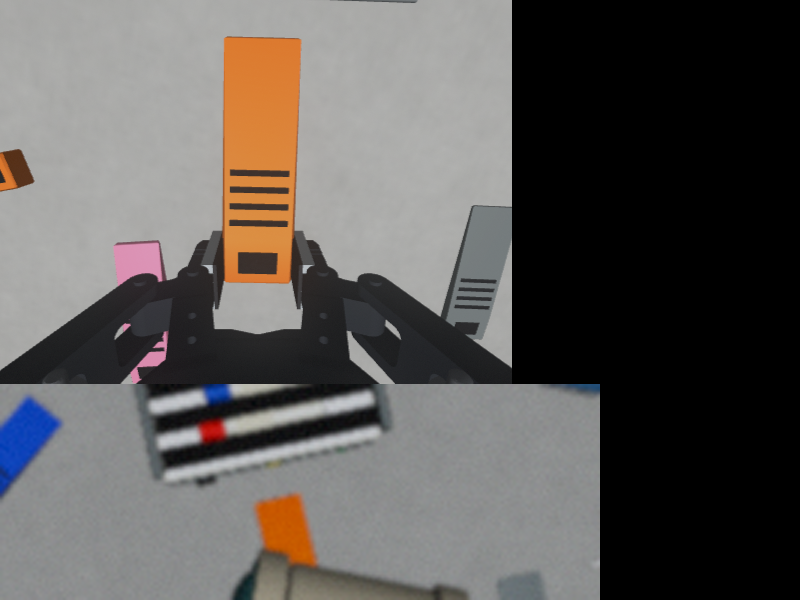

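Wrist view: tip edge at (225–300, 38), lip just visible at (330–416, 1) and parallel to it. The grey wedge is clear at right (480,270). Shift 5 mm sideways and lower.

Call:
apply_moves:
  deltas: "0 5 10 0 0 0 20;0 0 15 0 0 0 20;0 0 15 0 0 0 20;0 0 13 0 0 0 20;0 0 0 0 0 0 20"

```text
time: 5.72
tool_pos: [0.4876, -0.0643, 0.0079]
ee_rot: [-180.0, 0.0, 14.0]
contact_force: [-1.1, -0.2, 0.2]
finger_gap: 0.409
grip_force: 63.1
```

Call:
apply_moves:
  deltas: "0 0 0 0 0 0 20;0 0 0 0 0 0 20;0 0 0 0 0 0 20;0 0 0 0 0 0 20;0 0 0 0 0 0 20"

```text
time: 6.13
tool_pos: [0.4878, -0.0641, 0.0093]
ee_rot: [180.0, -0.0, 14.0]
contact_force: [0.5, 0.2, -0.3]
finger_gap: 0.402
grip_force: 63.1
```

```bash
python3 - <<'E'
from m import *
a=vision.get_image("wrist");b=vision.get_image("side")
y=np.radians(13);s=arm.read_state();p=s["tool_pos"]-[.616,-.034,0]
print("in front frame x,y",p[0]*np.cos(y)+p[1]*np.sin(y),-p[0]*np.sin(y)+p[1]*np.cos(y),s["tool_pos"],s["contact_force"])
o=np.zeros((600,800,3),np.uint8)
o[:300,:400]=cv2.resize(a["image"],(400,300),interpolation=cv2.INTER_AREA)
o[300:600,:500]=cv2.resize(b["image"][165:255,190:340],(500,300),interpolation=cv2.INTER_CUBIC)
cv2.imwrite("pics/w4.png",o[:,:512,::-1])
E
```

```text
in front frame x,y -0.1317004501382202 -0.0005083462813265278 [ 0.48778938 -0.06412147  0.00935877] [ 0.91347097  0.98620233 -0.45791192]
```

View pics/w4.png

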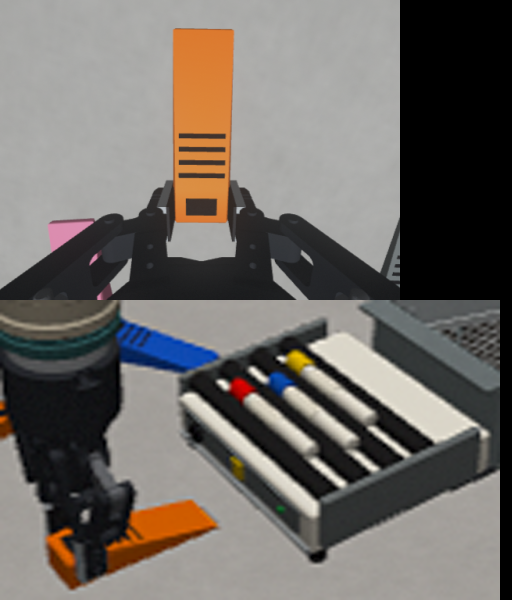

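Side view: the wedge lies flat and points squarely at the yellow patch (237,467 in the crop), its tip about 28 mm short of the lip. Push.

Call:
apply_moves:
  deltas: "8 0 0.8 0 0 0 20;12 0 0 0 0 0 20;12 0 0 0 0 0 20;12 0 0 0 0 0 20;6 0 0 0 0 0 20"

```text
time: 6.65
tool_pos: [0.5378, -0.0516, 0.0086]
ee_rot: [180.0, -0.1, 14.0]
contact_force: [-0.1, -0.4, -0.7]
finger_gap: 0.406
grip_force: 63.1
```

Call:
apply_moves:
  deltas: "3 0 0 0 0 0 20;3 0 0 0 0 0 20;3 0 0 0 0 0 20;3 0 0 0 0 0 20;3 0 0 0 0 0 20"

```text
time: 7.07
tool_pos: [0.5503, -0.0484, 0.008]
ee_rot: [-180.0, 0.1, 14.0]
contact_force: [-0.8, -0.5, -1.7]
finger_gap: 0.402
grip_force: 63.0
```

Call:
apply_moves:
  deltas: "3 0 0 0 0 0 20;3 0 0 0 0 0 20;3 0 0 0 0 0 20;3 0 0 0 0 0 20;3 0 0 0 0 0 20"

```text
time: 7.48
tool_pos: [0.5656, -0.0447, 0.0084]
ee_rot: [180.0, 0.0, 14.0]
contact_force: [-1.7, 0.2, -1.4]
finger_gap: 0.402
grip_force: 63.0
```

Call:
apply_moves:
  deltas: "2 0 0 0 0 0 20;2 0 0 0 0 0 20;2 0 0 0 0 0 20;2 0 0 0 0 0 20;2 0 0 0 0 0 20"

```text
time: 7.9
tool_pos: [0.5753, -0.0423, 0.0085]
ee_rot: [180.0, -0.0, 14.0]
contact_force: [-0.8, -0.7, -2.1]
finger_gap: 0.401
grip_force: 63.0
```

Call:
apply_moves:
  deltas: "1.2 0 0 0 0 0 20;1.2 0 0 0 0 0 20;1.2 0 0 0 0 0 20;1.2 0 0 0 0 0 20;1.2 0 0 0 0 0 20"

```text
time: 8.32
tool_pos: [0.5808, -0.0409, 0.0084]
ee_rot: [-180.0, 0.0, 14.0]
contact_force: [-0.9, -0.2, -2.5]
finger_gap: 0.405
grip_force: 62.9
```

Call:
apply_moves:
  deltas: "0.6 0 0 0 0 0 20;0.6 0 0 0 0 0 20;0.6 0 0 0 0 0 20;0.6 0 0 0 0 0 20;0.6 0 0 0 0 0 20"

```text
time: 8.73
tool_pos: [0.5831, -0.0402, 0.0079]
ee_rot: [-180.0, 0.1, 14.0]
contact_force: [-4.9, -1.3, -3.6]
finger_gap: 0.403
grip_force: 62.7
```

Force is starting to climb at the expected depth. I'll continue in small steps.

Call:
apply_moves:
  deltas: "0.5 0 0 0 0 0 20;0.5 0 0 0 0 0 20;0.5 0 0 0 0 0 20;0.5 0 0 0 0 0 20;0 0 0 0 0 0 20"

```text
time: 9.15
tool_pos: [0.5844, -0.0399, 0.0075]
ee_rot: [-180.0, 0.2, 14.0]
contact_force: [-7.0, -1.3, -3.9]
finger_gap: 0.405
grip_force: 62.7
```

Call:
apply_moves:
  deltas: "0.4 0 0 0 0 0 20;0.4 0 0 0 0 0 20;0 0 0 0 0 0 20;0 0 0 0 0 0 20;0 0 0 0 0 0 20"

```text
time: 9.57
tool_pos: [0.5848, -0.0397, 0.0074]
ee_rot: [-179.9, 0.3, 14.0]
contact_force: [-9.0, -2.3, -2.9]
finger_gap: 0.399
grip_force: 62.8
```

Call:
apply_moves:
  deltas: "0.6 0 0 0 0 0 20;0.6 0 0 0 0 0 20;0.6 0 0 0 0 0 20;0 0 0 0 0 0 20;0 0 0 0 0 0 20"

```text
time: 9.98
tool_pos: [0.5854, -0.0396, 0.0073]
ee_rot: [-179.9, 0.4, 14.0]
contact_force: [-15.1, -2.7, 0.8]
finger_gap: 0.399
grip_force: 63.2
```

Call:
apply_moves:
  deltas: "0.6 0 0 0 0 0 20;0.6 0 0 0 0 0 20;0.6 0 0 0 0 0 20;0 0 0 0 0 0 20;0 0 0 0 0 0 20"

```text
time: 10.4
tool_pos: [0.5858, -0.0395, 0.0072]
ee_rot: [-179.9, 0.7, 14.0]
contact_force: [-23.8, -4.2, 5.1]
finger_gap: 0.401
grip_force: 63.8
```

Call:
apply_moves:
  deltas: "0 0 0 0 0 0 60;0 0 0 0 0 0 60;0 0 0 0 0 0 60;0 0 0 0 0 0 60;0 0 0 0 0 0 60"

```text
time: 10.82
tool_pos: [0.5908, -0.0385, 0.0092]
ee_rot: [180.0, -0.1, 14.0]
contact_force: [0.9, -0.7, -0.6]
finger_gap: 0.705
grip_force: 0.0
```

Call:
apply_moves:
  deltas: "-3 0 -5 0 0 0 60;-5 0 -15 0 0 0 60;-5 0 -20 0 0 0 60;-10 0 -30 0 0 0 60;-10 0 -30 0 0 0 60"

```text
time: 11.23
tool_pos: [0.5571, -0.0465, 0.1093]
ee_rot: [-180.0, 0.1, 14.0]
contact_force: [-0.4, -0.2, 0.9]
finger_gap: 0.705
grip_force: 0.0
```

Call:
apply_moves:
  deltas: "-15 0 -20 0 0 0 60;-15 0 -20 0 0 0 60;-15 0 0 0 0 0 60;-15 0 0 0 0 0 60;0 0 0 0 0 0 60"

```text
time: 11.65
tool_pos: [0.4985, -0.0616, 0.1495]
ee_rot: [180.0, -0.1, 14.0]
contact_force: [-0.2, 0.4, -1.1]
finger_gap: 0.706
grip_force: 0.0
```

```bash
python3 - <<'E'
from m import *
a=vision.get_image("wrist");b=vision.get_image("side")
s=arm.read_state();print(s["time"],s["tool_pos"],s["contact_force"])
o=np.zeros((600,512,3),np.uint8)
o[:300,:400]=cv2.resize(a["image"],(400,300),interpolation=cv2.INTER_AREA)
o[300:600,:500]=cv2.resize(b["image"][165:255,190:340],(500,300),interpolation=cv2.INTER_CUBIC)
cv2.imwrite("pics/w5.png",o[...,::-1])
E
```

```text
11.75 [ 0.4999234  -0.0611305   0.14901176] [ 0.23962522  0.00783133 -1.10444509]
```

View pics/w5.png

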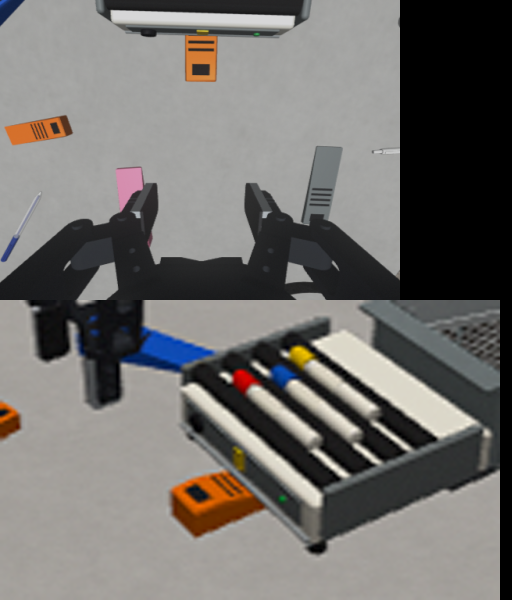

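The wedge sits square under the yellow patch (wedge (201,57), patch (203,32) in the wrist view). The front is raised, the gripper is clear and the grey wedge has not moved. Handing in.

```bash
python3 -c "
from plant import arm
print(arm.job_done())"
```

```text
the job is handed in; nothing more can be done
None
```

The thick orange wedge is jammed thin end first under the middle of the roller's front edge at about 24 N and released; the roller front is raised, the grey wedge was left alone, and the job is handed in at about 12 s, though no verdict came back.

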